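Shut the spice mill's hopper and set its grind

ROBOT

A 6-joint arm with a two-finger parallel gripper is mounted at the origin on the work surface. World frame = base frame: x ahead of the robot, y to its left, z up, the work surface at z = 0. Lengths are in m, angles in rad, forces in N, time in s.
With the tool pointing down it reaches from about 0.375 to 0.925 m from the base axis. Payload 5.7 kg.
Tool frame: the origin (TCP) lies midway between the tips of the shut fingers; the grasp point (between the pads) lies 19 mm behind it; z points along the fingers, y is the line along which they close (so a half turn about z gives the same grasp; the last joint's range is limited). The gripper opens to 88 mm and grips with 3 to 60 N. Pads are 20 mm wide; open, the fingers measure 115 mm over their backs; the gripper's body (75 mm by 178 mm) begins 61 mm behind the grasp point.
Start: joints at [-1.318, 0.359, 1.51, -0, 1.272, -0.115], TCP at [0.216, -0.56, 0.223] pointing down, gripper open.
Joint ranges: [-2.97, 2.97], [-1.01, 2.36], [0.21, 2.38], [-0.96, 4.11], [0.2, 2.71], [-2.98, 2.98]. Speed limits (rad/s): [2.39, 2.39, 3.14, 3.14, 3.14, 3.14].

INTERFACE

Orientations are given as a unit quaternion [x, y, z, w].
In Python, from bench import move_ptp, servo_line, goto_joints, move_gripper, sleep, inverse_kinematics, capture, PlanningError, close_job, spot_in, silhouettes, current_clock, current_joint_pos, current_qvel, current_joint_torque, current_position, current_orientation, current_force, current_torque, current_finger_gap, current_grip_force gives the robot as it stands. Calls block until the motion is done:
- move_ptp(position, orientation): joint-space move of the TCP to a pose.
- servo_line(position, orientation=None, rate=0.15, contact_N=None): straight line of the TCP; orientation=None keeps the orientation; rate is the mean speed in m/s. With contact_N (N) it stops when the force on the tool has changed by that much, and returns True; else False.
- goto_joints(angles): joint-space move.
- move_gripper(opening): finger opening in m; the grip force is fixed at half the most; returns when the fingers have stopped.
- sleep(seconds).
- inverse_kinematics(position, orientation): joint angles nearest the present ones, or None.
- capture(name): name is "scene" or "top" or "wrist"; returns a dict with "image" (384x512x3 uint8, blue, green, red), "range_z" (384x512 float32, m along the optical axis (not along the pixel's ray), 0 where there is no reading), "intrinsics" (3x3 intrinsics, pixels), "k1" (the pictures are not rectified: a ray, as slopes to the right and down, at radius r is drawn at 1 + k1 r^2 times it, then the intrinsics apply), "R" (3x3) and "t" (3): a world point X has camera coordinates R X + t. Camera axes: x right, y down, z forward; pixel columns grow to the right and rows downward; lengths in m; the calibration is good to about 2 mm. A picture is of the moment at which its call begins.
A pose or a line that the arm cannot do raises PlanningError and nothing moves.
- close_job(): hands the job in; it is judged then, once.
Trained networks look in the newest picture that a camera, given by its name, has taken for a name from the list of things; names that differ only in an ending like _2 or _b are one class to them, and where a whole thing is asked for, a point or a joint stands for the part that bears it (a point fixed in the world has none). Each returns a list of dicts, best first, with "conf" (0 to 1); they miss things now and then, are a little off and sometimes report something else, mostly with a low value. They report only what shows in the picture. A call takes as long as a camera call.
- spot_in(camera, query): "xy" ([column, row] in pixels, amid what is visible of it).
- silhouettes(camera, query): "region" (384x512 bool, what is visible of it) and "xy" ([column, row] in pixels, amid what is visible of it).
Readings, each from a call of its own:
- current_clock(): time.
- current_joint_pos(): joint angles.
- current_qvel(): joint speeds.
- current_joint_torque(): joint torques, N m.
- current_position(): TCP position.
- current_orientation(): TCP orientation.
- current_force(): force on the tool from outside, world axes, zero at the start.
- current_torque(): the same for the moment, N m.
- current_finger_gap(): finger opening in m.
- current_grip_force(): force on a finger pad.
Only numpy, scipy, OpenCV 4.12 (cv2) and the standard library are available. Lean on these libraries where they do the work, as an engineer would, in place of code of your own. Each camera call takes 0.05 s, during which the arm holds its last target. There are 200 camera calls.

TASK

Get the red spice mill on the counter ready: first turn the flap over, right over its hinge, until it lies fully shut on the hopper with its green face up. Then screw the brass knurled nut down clockwise until it bottoms out, back it off a quarter turn, and finish with the gripper still holding the nut there. Leave the jar, the tub and the carton where they stand.

Things in the scene. Friction and masses are not known exactly. Their poses are not given: they have to be found in the camera images.
- mill: The bolted-down mill, red housing 150 mm (x) by 250 mm (y), flat top 85 mm above the counter. Origin on the counter; z up, x from its front (with the outlet; faces the robot at yaw 0) to its back. Housing spans y -63 to +187 mm. Along y at x = 0: hinge at y = -40, square steel hopper from -40 to +24 (rim 116 mm high), nut at y = +135.
- hinge (a point): Middle of the flap's hinge line, fixed on the mill, 119 mm above the counter. Axes as the mill's; the hinge line runs along x.
- flap_pin (a point): Centre of the flap's handle: black round bar, 12 mm diameter, 24 mm long, parallel to the hinge and 90 mm from it, on a 10 mm wide tab. The plate (70 wide, 6 thick) ends 66 mm from the hinge, so 24 mm lie free up to the bar's centre. Pinched by its flat ends, it turns between the fingers of a gripper pointing down. Clear below: 119 mm when open, 34 mm when shut.
- flap_turn (a joint): Flap angle, rad: 0 = open, level, on the -y side of the hinge, steel face up; 1.57 = upright; 3.14 = shut, level, on the hopper on the +y side, green face up. It goes over the top. Stiff hinge: it stays wherever it is left; 1 to 3 N at the bar moves it. Starts between 0 and 0.5.
- nut_mid (a point): Centre (half-way up) of the brass knurled nut: cylinder 48 mm in diameter, 28 mm high, on a vertical stud (22 mm diameter, top at 160 mm). Bottomed out, this centre is 134 mm above the counter. Below the nut the stud is bare for 19 mm, down to a dark collar 68 mm in diameter. A white mark on the nut's top points to the mill's front (-x) when bottomed out.
- nut: The same brass nut; origin at the centre of its underside, z up.
- nut_turn (a joint): Angle of the nut in rad: 0 = bottomed out (a hard stop); grows as the nut is unscrewed (counter-clockwise seen from above), clockwise from above screws it down. It starts between 1.2 and 3.4. Right-hand thread: the nut rises 5 mm per full turn. Friction of 0.12 N m keeps it where it is left.
- jar_mid (a point): Bystander: centre of a loose amber jar with a gold lid, 63 mm in diameter, 75 mm high.
- tub_mid (a point): Bystander: centre of a loose white tub, 75 mm in diameter, 50 mm high.
- carton_mid (a point): Bystander: centre of a loose cardboard carton, 45 by 90 by 60 mm high.

How it is judged:
By the outcome, as a careful person would: the job done as asked, in the order asked, and still so for the second after the job is handed in, while the arm keeps its last pose, push and grip.
It also fails if it takes over 67 s, if anything falls off the work surface, if the arm or the gripper's body presses on something with over 40 N, if the wrist force passes 120 N, or if a joint passes its speed limit or range.

## Working session

There is one attempt and no reset: what is moved stays moved. The work goes in short steps, each a Python script; the robot and the scene stay as the last script left them, time stands still between calls to the robot, and variables do not carry over. Pictures are saved under pics/ and viewed, at most 10 in all, crops included, and the job is handed in when it is done.

```bash
mkdir -p pics
cat > h.py <<'E'
import numpy as np, cv2
from bench import *
from scipy.spatial.transform import Rotation as Ro
def undist(c,uv):
    K=np.array(c["intrinsics"]);x=(np.array(uv,float)-K[:2,2])/[K[0,0],K[1,1]];s=x.copy()
    for _ in range(20): s=x/(1+c["k1"]*(s**2).sum(-1,keepdims=True))
    return s
def ray(c,uv):
    s=undist(c,uv);R=np.array(c["R"]);d=R.T@np.r_[s,1];return -R.T@np.array(c["t"]),d
def px(c,uv,z): # world point by depth z
    o,d=ray(c,uv);return o+d*z
def atz(c,uv,h):
    o,d=ray(c,uv);return o+d*(h-o[2])/d[2]
def tri(c1,u1,c2,u2):
    o1,d1=ray(c1,u1);o2,d2=ray(c2,u2)
    s=np.linalg.lstsq(np.c_[d1,-d2],o2-o1,rcond=None)[0]
    a,b=o1+d1*s[0],o2+d2*s[1];return (a+b)/2,np.linalg.norm(a-b)
def cloud(c,mask=None):
    z=c["range_z"];v,u=np.nonzero((z>0)&(mask if mask is not None else True))
    s=undist(c,np.c_[u,v]);P=np.c_[s,np.ones(len(s))]*z[v,u][:,None]
    return (P-np.array(c["t"]))@np.array(c["R"]),np.c_[u,v]
def q(yaw): # tool down, tool y at 'yaw' from world y
    return (Ro.from_euler('z',yaw)*Ro.from_euler('x',np.pi)).as_quat()
E
python3 - <<'E'
from h import *
print(current_clock(),current_orientation(),current_position())
cs={}
for n in("scene","top"):
    c=capture(n);cs[n]=c;cv2.imwrite(f"pics/{n}1.png",c["image"])
    for k in("mill","hinge","flap_pin","nut_mid","jar_mid","tub_mid","carton_mid"):
        r=spot_in(n,k)[:2]
        for d in r:
            u=d["xy"];z=c["range_z"][int(u[1]),int(u[0])]
            print(n,k,round(d["conf"],2),np.round(u,1),np.round(px(c,u,z),3))
E
```

```text
0.0 [ 9.83141070e-01  1.82846369e-01 -6.02481318e-05 -9.15531075e-04] [ 0.21554718 -0.55918337  0.22182878]
scene mill 0.86 [290.4 178.7] [0.528 0.165 0.086]
scene hinge 0.74 [288.8 181.4] [0.538 0.16  0.087]
scene flap_pin 0.69 [237.2 148.2] [0.471 0.039 0.141]
scene jar_mid 0.72 [283.1 232.1] [0.676 0.131 0.076]
scene tub_mid 0.71 [230.2 223. ] [0.627 0.014 0.051]
scene tub_mid 0.7 [282.7 229.9] [0.67  0.131 0.076]
scene carton_mid 0.79 [335.1 234. ] [0.68  0.251 0.062]
scene carton_mid 0.23 [229.6 220.5] [0.62  0.012 0.052]
top mill 0.6 [207.1 269.3] [0.499 0.168 0.086]
top hinge 0.59 [209.  270.1] [0.497 0.164 0.085]
top flap_pin 0.6 [279.6 282.3] [0.477 0.041 0.137]
top nut_mid 0.64 [158.2 255.7] [0.524 0.241 0.159]
top jar_mid 0.71 [225.4 182. ] [0.658 0.135 0.075]
top jar_mid 0.32 [162.7 180.6] [0.663 0.253 0.059]
top tub_mid 0.58 [286.9 202.2] [0.622 0.02  0.051]
top tub_mid 0.47 [163.9 181.5] [0.662 0.251 0.059]
```

```bash
python3 -c "
import cv2,numpy as np
cv2.imwrite('pics/both.png',cv2.resize(np.vstack([cv2.imread('pics/scene1.png'),cv2.imread('pics/top1.png')]),(400,600)))"
```

```text
(no output)
```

View pics/top1.png

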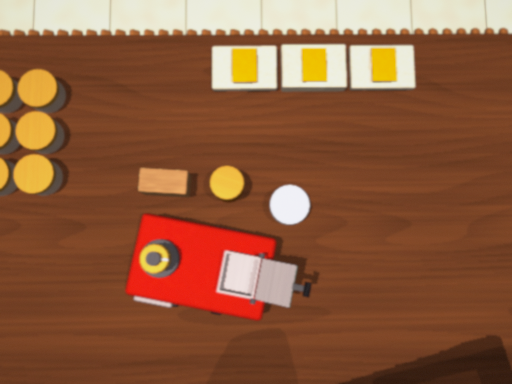

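View pics/scene1.png

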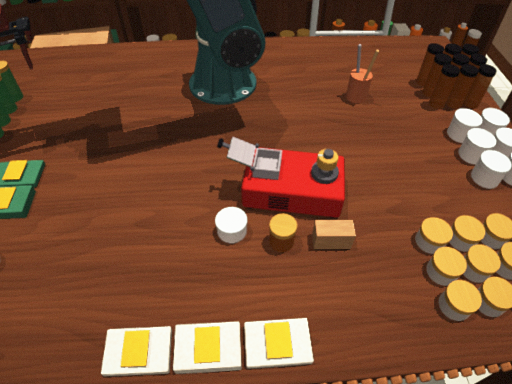

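The top view shows the open flap hanging to the right (−y), with its bar at (306,289). The nut is at (157,258), the hopper at (240,274), and the tub, jar and carton are on the far side (+x). The scene view agrees. Next I'll fit the mill pose and take closer wrist views.

```bash
cat >> h.py <<'E'
def fitmill(c):
    im=c["image"].astype(int);red=(im[...,2]>110)&(im[...,1]<70)&(im[...,0]<70)
    P,uv=cloud(c,red);P=P[(P[:,2]>.075)&(P[:,2]<.095)]
    r=cv2.minAreaRect((P[:,:2]*1000).astype(np.float32))
    return r,np.median(P[:,2]),len(P)
E
python3 - <<'E'
from h import *
c=capture("top");print(fitmill(c))
c=capture("wrist");print("cam",-np.array(c["R"]).T@c["t"],np.array(c["R"]).round(2).tolist(),current_position())
yaw=-0.21
ex=np.array([np.cos(yaw),np.sin(yaw)]);ey=np.array([-ex[1],ex[0]])
for s in(1,-1):
  try: print(s,inverse_kinematics([.49,.12,.42],q(yaw+s*np.pi/2)))
  except PlanningError as e: print(e)
E
```

```text
(((504.8551025390625, 180.0990447998047), (250.02789306640625, 149.87802124023438), 78.11449432373047), np.float64(0.08453331330245717), 8011)
cam [ 0.28204075 -0.53447241  0.38492605] [[0.36, -0.93, -0.0], [-0.9, -0.35, 0.26], [-0.25, -0.09, -0.96]] [ 0.21571186 -0.55981648  0.22263135]
1 [ 1.03166513e-01  9.49614703e-02  1.38748276e+00 -4.44089210e-16
  1.65914842e+00  3.13166513e-01]
-1 [ 0.10316651  0.09496147  1.38748276  0.          1.65914842 -2.82842614]
```

```bash
cat >> h.py <<'E'
yaw=np.deg2rad(78.114-90)
ex=np.array([np.cos(yaw),np.sin(yaw),0]);ey=np.array([-ex[1],ex[0],0])
O=np.r_[.50486,.18010,0]-.062*ey
def mp(x,y,z): return O+x*ex+y*ey+np.r_[0,0,z]
def inm(P): d=np.asarray(P)-O; return np.stack([d@ex,d@ey,d[...,2]],-1)
Q=q(yaw+np.pi/2)
E
python3 - <<'E'
from h import *
cs=[];us={}
for i,y in enumerate((-.10,.06)):
    move_ptp(mp(0,y,.33),Q); c=capture("wrist");cs.append(c)
    cv2.imwrite(f"pics/w{i}.png",c["image"])
    r,z,n=fitmill(c);print(r,z,n,current_clock())
    for k in("flap_pin","nut_mid"):
        for d in spot_in("wrist",k)[:2]:
            u=d["xy"];zz=c["range_z"][int(u[1]),int(u[0])]
            print(k,round(d["conf"],2),np.round(u,1),inm(px(c,u,zz)).round(4))
            us.setdefault(k,{}).setdefault(i,u)
for k,v in us.items():
    if len(v)==2: p,e=tri(cs[0],v[0],cs[1],v[1]);print("tri",k,inm(p).round(4),round(e,4))
for i,c in enumerate(cs):
    P,uv=cloud(c);M=inm(P);im=c["image"][uv[:,1],uv[:,0]].astype(int)
    # flap plate/bar
    s=(np.abs(M[:,0])<.03)&(M[:,1]<-.045)&(M[:,1]>-.15)&(M[:,2]>.105)
    f=M[s];fd=im[s].max(1)<60
    if s.sum()>50:
        print("bar",fd.sum(),f[fd].min(0).round(4),f[fd].max(0).round(4) ,np.median(f[fd],0).round(4))
        pl=f[~fd&(f[:,1]>-.1)];pp=np.polyfit(pl[:,1],pl[:,2],1);print("plate slope",pp,np.arctan(-pp[0]),"x range",f[fd][:,0].min(),f[fd][:,0].max())
    n=(np.hypot(M[:,0],M[:,1]-.135)<.05)&(M[:,2]>.125)
    if n.sum()>50:
        m=M[n];print("nut z pct",np.percentile(m[:,2],[5,20,50,80,95]).round(4))
        t=m[(m[:,2]>.138)&(m[:,2]<.156)];print("nut circ",cv2.minEnclosingCircle((t[:,:2]*1000).astype(np.float32)),np.median(t[:,2]))
        w=n&(im.min(1)>150)&(M[:,2]<.157);mw=M[w];print("white",w.sum(),mw.mean(0).round(4) if w.sum() else None)
cv2.imwrite("pics/ww.png",np.hstack([cv2.resize(cv2.imread(f"pics/w{i}.png"),(400,300)) for i in(0,1)]))
E
```

```text
((492.0199890136719, 129.4429473876953), (146.47866821289062, 151.14866638183594), 78.05128479003906) 0.0852336500872935 10918 3.25
flap_pin 0.97 [257.4 148. ] [ 0.0003 -0.0774  0.1375]
((503.0254821777344, 180.9034423828125), (247.57858276367188, 150.73529052734375), 78.26595306396484) 0.08495699068105197 17481 4.0833
flap_pin 0.82 [258.8 272.7] [ 0.0019 -0.0648  0.1337]
flap_pin 0.66 [246.9  89.4] [-0.0101  0.1409  0.1616]
nut_mid 0.63 [243.4  97.5] [-0.0139  0.1336  0.15  ]
tri flap_pin [ 0.0013 -0.0822  0.102 ] 0.0018
bar 2381 [-0.03   -0.1288  0.1539] [ 0.03   -0.0717  0.4457] [ 0.0009 -0.0779  0.443 ]
plate slope [-3.25169981  0.11605387] 1.2724443353775718 x range -0.029974209487974583 0.02997676987612788Traceback (most recent call last):
  File "<stdin>", line 20, in <module>
    return umr_minimum(a, axis, None, out, keepdims, initial, where)
ValueError: zero-size array to reduction operation minimum which has no identity
```

Run:
```python
from h import *
import pickle
cs=[capture("wrist")]
move_ptp(mp(0,-.12,.33),Q);cs.append(capture("wrist"));pickle.dump(cs,open("cs.pkl","wb"))
for c in cs:
    P,uv=cloud(c);M=inm(P);im=c["image"][uv[:,1],uv[:,0]].astype(int)
    s=(np.abs(M[:,0])<.03)&(M[:,1]<-.045)&(M[:,1]>-.15)&(M[:,2]>.105)&(M[:,2]<.21)
    f=M[s];d=im[s].max(1)<70
    b=f[d&(f[:,1]<-.105)]
    if len(b)>20: print("bar",len(b),b.min(0).round(4),b.max(0).round(4),np.median(b,0).round(4))
    pl=f[~d&(f[:,1]>-.1)]
    if len(pl)>50: pp=np.polyfit(pl[:,1],pl[:,2],1);print("plate",len(pl),np.arctan(-pp[0]),np.polyval(pp,-.04))
    n=(np.hypot(M[:,0],M[:,1]-.135)<.045)&(M[:,2]>.125)&(M[:,2]<.2)
    if n.sum()>50:
        m=M[n];print("nut z hist",np.histogram(m[:,2],bins=np.arange(.125,.172,.003)))
        t=m[(m[:,2]>.142)&(m[:,2]<.156)];print("nut circ",cv2.minEnclosingCircle((t[:,:2]*1000).astype(np.float32)),np.median(t[:,2]))
        w=n&(im.min(1)>140)&(M[:,2]<.157);print("white",w.sum(),M[w].mean(0).round(4) if w.sum() else None)
cv2.imwrite("pics/ww2.png",np.hstack([cv2.resize(c["image"],(400,300)) for c in cs]))
```

```text
plate 2105 0.391587961425868 0.12190573771437457
nut z hist (array([   0,    0,    0,    0,    1,    1,   19,  411, 1021,    1,    0,
        401,  112,    0,    0]), array([0.125, 0.128, 0.131, 0.134, 0.137, 0.14 , 0.143, 0.146, 0.149,
       0.152, 0.155, 0.158, 0.161, 0.164, 0.167, 0.17 ]))
nut circ ((-1.8138909339904785, 134.17872619628906), 25.1348819732666) 0.14943583722238407
white 62 [-0.0005  0.1167  0.1501]
bar 255 [-0.0131 -0.1287  0.152 ] [ 0.0101 -0.1177  0.1613] [-0.001  -0.1226  0.1586]
plate 3170 0.39321249225487437 0.12216675799651948
```

View pics/ww2.png

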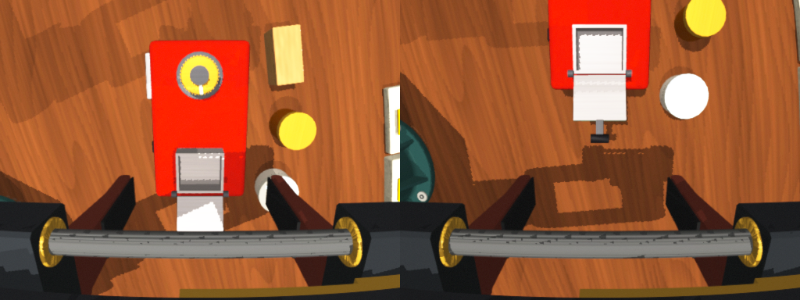

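The left wrist view shows the nut at about (200,75) with its mark pointing towards the hopper. The right one shows the flap bar at (599,137) with free space around it. Measurements give a flap angle of 0.39 and a nut turn of about 1.6. Grasping the bar and turning the flap.

Run:
```python
from h import *
X=-.0012
def bar(a,dz=-.015): return mp(X,-.04-.09*np.cos(a),.119+.09*np.sin(a)+dz)
move_gripper(.055)
a=.392
move_ptp(bar(a,.05),Q); servo_line(bar(a),rate=.12)
move_gripper(0.0); g=current_finger_gap();print("gap",g,current_grip_force(),current_clock())
if .02<g<.028:
    f0=np.array(current_force())
    for b in np.linspace(a,np.pi,15)[1:]:
        servo_line(bar(b),rate=.1)
        print(round(b,2),(np.array(current_force())-f0).round(1),round(current_finger_gap(),4))
    print(servo_line(bar(np.pi)-[0,0,.006],rate=.03,contact_N=12),inm(current_position()).round(4),current_force(),current_clock())
```

```text
gap 0.02360836427266646 30.000056326389313 7.5833
0.59 [ 0.   0.4 -1.6] 0.0236
0.78 [ 2.   0.1 -1.9] 0.0237
0.98 [ 2.   0.  -2.2] 0.0237
1.18 [ 2.3 -0.3 -2.1] 0.0236
1.37 [ 2.8 -0.1  1.2] 0.0237
1.57 [ 0.8 -1.   4.5] 0.0234
1.77 [1.4 1.3 6.7] 0.0238
1.96 [0.2 3.3 6.5] 0.0233
2.16 [1.  5.6 7.1] 0.0235
2.36 [1.4 6.8 5.7] 0.0235
2.55 [1.5 7.9 4. ] 0.0238
2.75 [2.5 7.1 2.3] 0.0237
2.95 [2.6 7.3 0.5] 0.0237
3.14 [ 2.3  7.2 -1.7] 0.0236
True [-0.0009  0.0516  0.0993] [-0.82542243  0.44715784  6.13479981] 12.3833
```

```bash
cat >> h.py <<'E'
def flapchk():
    c=capture("wrist");P,uv=cloud(c);M=inm(P);im=c["image"][uv[:,1],uv[:,0]].astype(int)
    s=(np.abs(M[:,0])<.025)&(M[:,1]>-.03)&(M[:,1]<.02)&(M[:,2]>.105)&(M[:,2]<.2);pl=M[s]
    pp=np.polyfit(pl[:,1],pl[:,2],1);print("plate",s.sum(),"tilt",np.arctan(pp[0]),"z@hinge",np.polyval(pp,-.04),"bgr",np.median(im[s],0))
    b=(np.abs(M[:,0])<.012)&(M[:,1]>.04)&(M[:,1]<.065)&(M[:,2]>.1)&(M[:,2]<.2)
    if b.any(): print("bar top",np.percentile(M[b][:,2],[50,90]))
    n=(np.hypot(M[:,0],M[:,1]-.135)<.045)&(M[:,2]>.125)&(M[:,2]<.2)
    if n.sum()>50:
        w=n&(im.min(1)>140)&(M[:,2]<.157);m=M[n];t=m[(m[:,2]>.142)&(m[:,2]<.156)]
        if w.any(): v=M[w].mean(0);print("white",w.sum(),v.round(4),"turn",(np.arctan2(v[1]-.1348,v[0]+.001)-np.pi)%(2*np.pi),"top",np.median(t[:,2]))
    return c
E
python3 - <<'E'
from h import *
move_gripper(.055)
p=np.array(current_position());servo_line(p+[0,0,.08],rate=.15)
move_ptp(mp(0,-.02,.33),Q)
c=flapchk();cv2.imwrite("pics/f1.png",c["image"]);print(current_clock())
E
```

```text
plate 2101 tilt 0.0008304124696131797 z@hinge 0.12205456259583823 bgr [171. 236. 118.]
bar top [0.12414441 0.12548351]
white 81 [-0.0003  0.1167  0.1503] turn 1.6088547000209372 top 0.1495810949044309
14.5
```

View pics/f1.png

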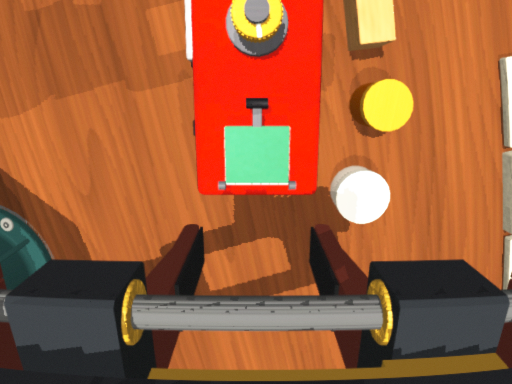

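The flap lies level and green side up at (258,155), shut on the hopper. The nut is at (257,15), untouched, with a turn of about 1.6. Moving on to the nut.

Run:
```python
from h import *
psi=yaw+np.pi/2+.4
N=mp(-.0012,.1347,.1165)
move_gripper(.088)
move_ptp(N+[0,0,.09],q(psi)); servo_line(N,rate=.12)
move_gripper(0.);g=current_finger_gap();print("gap",g,current_grip_force(),current_force(),current_joint_pos().round(2) if hasattr(current_joint_pos(),'round') else current_joint_pos(),current_clock())
if g>.044:
    t0=np.array(current_torque());tot=0;log=[]
    while tot<1.95:
        d=.1 if tot<1.2 else .04
        tot+=d; move_ptp(N-[0,0,.005*tot/(2*np.pi)],q(psi-tot))
        t=(np.array(current_torque())-t0);log.append((round(tot,2),round(t[2],3)))
        if abs(t[2])>.4 : break
    print(log,current_force(),current_clock(),current_finger_gap())
    np.save("st.npy",[psi,tot])
```

```text
gap 0.0475223810322602 30.00010371208191 [-0.17726186 -0.77137638 -0.05344982] [0.33 0.44 1.68 0.   1.02 0.14] 17.6
[(0.1, np.float64(-0.082)), (0.2, np.float64(-0.063)), (0.3, np.float64(-0.073)), (0.4, np.float64(-0.098)), (0.5, np.float64(-0.083)), (0.6, np.float64(-0.075)), (0.7, np.float64(-0.098)), (0.8, np.float64(-0.104)), (0.9, np.float64(-0.111)), (1.0, np.float64(-0.043)), (1.1, np.float64(-0.067)), (1.2, np.float64(-0.094)), (1.24, np.float64(-0.001)), (1.28, np.float64(-0.011)), (1.32, np.float64(-0.041)), (1.36, np.float64(-0.015)), (1.4, np.float64(-0.063)), (1.44, np.float64(-0.049)), (1.48, np.float64(-0.042)), (1.52, np.float64(0.036)), (1.56, np.float64(-0.108)), (1.6, np.float64(-0.064)), (1.64, np.float64(-0.06)), (1.68, np.float64(-0.095)), (1.72, np.float64(0.651))] [ 5.27031002 -1.66227143 -1.05360309] 23.85 0.047523295560309924
```

Run:
```python
from h import *
psi,tot=np.load("st.npy");N=mp(-.0012,.1347,.1165)
ang=lambda:(psi-(Ro.from_quat(current_orientation())*Ro.from_euler('x',-np.pi)).as_euler('zyx')[0]+np.pi)%(2*np.pi)-np.pi
a0=ang();print("actual tot",a0,"cmd",tot)
end=a0-np.pi/2
for s in np.linspace(tot,end,10)[1:]: move_ptp(N-[0,0,.005*s/(2*np.pi)],q(psi-s))
print("moved",a0-ang(),current_torque(),current_force(),current_finger_gap(),current_clock())
t=capture("top");cv2.imwrite("pics/t2.png",t["image"]);w=capture("wrist");cv2.imwrite("pics/w2.png",w["image"])
cv2.imwrite("pics/end.png",np.vstack([cv2.resize(w["image"],(400,300)),cv2.resize(t["image"],(400,300))]))
```

```text
actual tot 1.714003109585878 cmd 1.7200000000000004
moved 1.5624498615019693 [-0.09647669 -0.89120427  0.14636032] [ 5.75636976 -0.24241923  0.47854841] 0.04800666384552055 26.475
```

View pics/end.png

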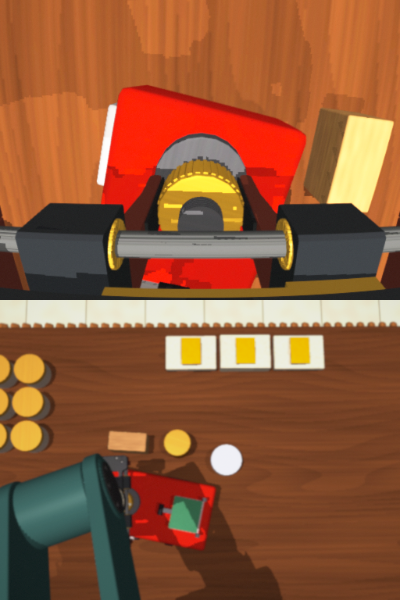

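The wrist view shows the fingers holding the nut at (200,200). The top view shows the green flap still shut, with the tub, jar and carton in place. The hard stop came at 1.71 rad of gripper turn, which fits the mark reading, and the nut was backed off 1.56 rad. Handing in.

```bash
python3 -c "
from bench import *
print(close_job())"
```

```text
the job is handed in; nothing more can be done
None
```

I handed the job in at about 26.5 s: the flap is shut green side up, and the nut was screwed down to its stop, then backed off about a quarter turn (1.56 rad by the gripper's rotation) and is still gripped; the gripper hides the nut's mark, so I couldn't check its final angle by camera.

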